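# Set out weldments on their layout pads

### The arm

A 6-joint arm with a two-finger parallel gripper is mounted at the origin on the work surface. World frame = base frame: x ahead of the robot, y to its left, z up, the work surface at z = 0. Lengths are in mm, angles in rad, forces in N, time in s.
With the tool pointing down it reaches from about 350 to 875 mm from the base axis. Payload 4.2 kg.
Tool frame: the origin (TCP) lies at the very end of the fingers, on their centre line; the grasp point (between the pads) lies 19 mm behind it (pinch_z is the distance from the TCP to the grasp point, in mm); z points along the fingers, y is the line along which they close (so a half turn about z gives the same grasp; the last joint's range is limited). The gripper opens to 85 mm and grips with 20 to 120 N. Pads are 22 mm wide; open, the fingers measure 114 mm over their backs; the gripper's body (76 mm by 85 mm) begins 54 mm behind the grasp point. The pads swing forward as they close: fully open they stand 13 mm farther back than shut.
Start: joints at [1.411, 0.385, 0.008, 0, -1.194, -0.259], TCP at [254.132, 570.978, 231.312] pointing down, gripper open.
Joint ranges: [-3.14, 3.14], [-1.21, 2.06], [-1.07, 1.41], [-3.16, 2.05], [-2.99, -0.16], [-3.1, 3.1]. Speed limits (rad/s): [2.79, 2.79, 3.14, 3.14, 3.14, 3.14].

### API

Orientations are given as a unit quaternion [x, y, z, w].
In Python, from bench import * gives the robot as it stands.
- The arm moves only by the tool arm_command, never from a script. Its argument "steps" is one flat list of numbers, 4 for each row, row after row: the shift along the tool's x, y, z in m, then the turn about the tool's z in rad. In form: [tx, ty, tz, roll, tx, ty, tz, roll, ...]. A call has 1 to 20 rows; each row shifts and turns the commanded pose from where the row before left it, along the tool's axes as they then stand; what a row does not reach is not made up. A row lasts 1/8 s, in which the tool goes at most 62.5 mm and 10.7 degrees, less where a joint would pass 70% of its speed; a pose out of reach is approached as far as the arm can. A call with a gripper value outside its range is refused whole. "grip" is the finger opening in m, from 0 to 0.0854, set as the call begins (left out, the last holds). The fingers move at their own pace and stop on an object; the grip force is fixed at half the most. Time passes only in rows, so rows that do not move let the fingers close. It gives the time, the measured TCP pose, the force, the opening and the grip force at its end, in the units of the state.
- read_state(): the state, without advancing time (a new reading comes with each control period).
- get_image(name): name is "side" or "top" or "wrist"; returns the picture (480x640x3 uint8, red, green, blue); there is no depth.
- get_calibration(name): a dict with "camera_matrix" (3x3 intrinsics, pixels), "cam_to_world" (4x4, takes a point from camera to world coordinates). Camera axes: x right, y down, z forward; pixel columns grow to the right and rows downward; lengths in mm; the calibration is good to about 2 mm. A picture is of the moment at which its call begins: read the wrist's pose just before it. get_calibration takes no time and is no camera call; for the wrist camera it gives the pose at the moment of the call.
- job_done(): hands the job in; it is judged then, once.
The state is a dict: "clock": time; "joints": joint angles; "joint_vel": joint speeds; "joint_efforts": joint torques, N m; "position": TCP position; "ee_rot": TCP orientation; "contact_force": force on the tool from outside, world axes, zero at the start; "wrist_torque": the same for the moment, N m; "gripper_width": finger opening in mm; "grasp_force": force on a finger pad.
Only numpy, scipy, OpenCV 4.12 (cv2) and the standard library are available. Lean on these libraries where they do the work, as an engineer would, in place of code of your own. Each camera call takes 0.05 s, during which the arm holds its last target. There are 200 camera calls.

### The job

Set out the four steel weldments for finish welding: stand each one upright on the white pad whose painted silhouette has the shape and colour of that part, centred on the silhouette, turned to match it, and let go. Leave the orange paste tin standing where it is.

Things in the scene. Friction and masses are not known exactly. Their poses are not given: they have to be found in the camera images.
- round_part: The disc (red) weldment. Loose, 0.25 to 0.55 kg. Steel base plate 8 mm thick: plain disc 74 mm in diameter. Upright stub at its middle, top 56 mm above the underside, upper 26 mm red: round pipe 42 mm in diameter (black mouth on top). Origin: centre of underside, z up, turning about z makes no difference. Grip the stub 40 mm up.
- round_pad: The pad for the disc. Fixed white disc, diameter 116 mm, with a filled red silhouette painted on top (disc, 3 mm larger all round than the base plate). Origin: centre of its underside on the table; top face at z = 4 mm; z up; turning about z makes no difference. The red weldment belongs here.
- square_part: The square (blue) weldment. Loose, 0.25 to 0.55 kg. Steel base plate 8 mm thick: square 70 x 70 mm. Upright stub at its middle, top 56 mm above the underside, upper 26 mm blue: square tube 36 x 36 mm, faces parallel to the plate's edges (black mouth on top). Origin: centre of underside, z up, x and y along the edges; quarter turns look alike. Grip the stub 40 mm up.
- square_pad: The pad for the square. Fixed white disc, diameter 116 mm, with a filled blue silhouette painted on top (square, 3 mm larger all round than the base plate). Origin: centre of its underside on the table; top face at z = 4 mm; z up; x and y along the edges; quarter turns look alike. The blue weldment belongs here.
- strip_part: The rectangle (yellow) weldment. Loose, 0.25 to 0.55 kg. Steel base plate 8 mm thick: rectangle 100 mm long (x) x 40 mm wide (y). Upright stub at its middle, top 56 mm above the underside, upper 26 mm yellow: flat lug 50 mm long (x) x 12 mm thick (y). Origin: centre of underside, z up, x along the long side; half turns look alike. Grip the stub 40 mm up.
- strip_pad: The pad for the rectangle. Fixed white disc, diameter 116 mm, with a filled yellow silhouette painted on top (rectangle, 3 mm larger all round than the base plate). Origin: centre of its underside on the table; top face at z = 4 mm; z up; x along the long side; half turns look alike. The yellow weldment belongs here.
- eared_part: The two-eared flange (green) weldment. Loose, 0.25 to 0.55 kg. Steel base plate 8 mm thick: disc 58 mm across (y) tapering to two ears, 104 mm long overall (x). Upright stub at its middle, top 56 mm above the underside, upper 26 mm green: round bar 28 mm in diameter. Origin: centre of underside, z up, x from ear to ear; half turns look alike. Grip the stub 40 mm up.
- eared_pad: The pad for the two-eared flange. Fixed white disc, diameter 116 mm, with a filled green silhouette painted on top (two-eared flange, 3 mm larger all round than the base plate). Origin: centre of its underside on the table; top face at z = 4 mm; z up; x from ear to ear; half turns look alike. The green weldment belongs here.
- paste_tin: Orange round tin of nozzle paste with a bare metal top, 56 mm in diameter, 55 mm high, loose, standing upright among the parts; to be left alone. Origin: centre of its underside; z up.
Things that resemble listed ones, but are neither listed nor needed, are in the scene too. Leave any brown look-alike of the eared_part alone.

How it is judged:
By the outcome, as a careful person would: the job done as asked, in the order asked, and still so for the second after the job is handed in, with the robot touching nothing.
It also fails if it takes over 115 s, if anything falls off the work surface, if the arm or the gripper's body presses on something with over 40 N, if the wrist force passes 120 N, or if a joint passes its speed limit or range.

## Working session

There is one attempt and no reset: what is moved stays moved. The work goes in short steps, Python scripts to look and compute and a tool call to move; the robot and the scene stay as the last step left them, time stands still between calls to the robot, and variables do not carry over. Pictures are saved under pics/ and viewed, at most 14 in all, crops included, and the job is handed in when it is done.

Besides the shell and the picture viewer there is one more tool, called as a command line: name --argument value ..., lists and objects as JSON in quotes. arm_command: Moves the arm, as the interface text tells. Its arguments: {"type":"object","properties":{"steps":{"type":"array","items":{"type":"number"}},"grip":{"type":"number"}},"required":["steps"]}

```bash
mkdir -p pics; ls; python3 - <<'E'
from bench import *
import cv2
for n in ("top","side"):
    im=get_image(n); cv2.imwrite(f"pics/{n}0.png",im[...,::-1])
    c=get_calibration(n); print(n,c["camera_matrix"],c["cam_to_world"])
s=read_state(); print(s)
E
```

```text
pics
top [[493.65708944   0.         329.11399162]
 [  0.         493.65708944 230.3089712 ]
 [  0.           0.           1.        ]] [[ 8.29501098e-03 -9.96496745e-01  8.32191642e-02  3.40943361e+02]
 [-9.99616056e-01 -1.04635926e-02 -2.56564677e-02  1.03120190e+01]
 [ 2.64373580e-02 -8.29743920e-02 -9.96200942e-01  9.44302549e+02]
 [ 0.00000000e+00  0.00000000e+00  0.00000000e+00  1.00000000e+00]]
side [[554.77665569   0.         313.58460178]
 [  0.         554.77665569 232.8581705 ]
 [  0.           0.           1.        ]] [[ 9.97598576e-01 -4.35126008e-02  5.38863166e-02  3.71653569e+02]
 [-6.92094327e-02 -5.96258948e-01  7.99803302e-01 -8.99557644e+02]
 [-2.67132329e-03 -8.01612076e-01 -5.97838560e-01  7.08802259e+02]
 [ 0.00000000e+00  0.00000000e+00  0.00000000e+00  1.00000000e+00]]
{'clock': 0.1, 'joints': array([ 1.41061658e+00,  3.85498534e-01,  6.79182292e-03, -4.44606237e-04,
       -1.19400735e+00, -2.58574938e-01]), 'joint_vel': array([ 0.00013482, -0.00304135,  0.00401386,  0.00090129, -0.0005611 ,
       -0.00068816]), 'joint_efforts': array([-3.43911970e-04, -3.93315661e+01,  1.88931870e+01,  4.19804558e+00,
       -2.55339706e-03,  1.37091682e-06]), 'position': array([253.92512395, 570.53358307, 230.32963496]), 'ee_rot': array([ 9.78143009e-01, -2.07930979e-01, -1.59225222e-04,  9.67869706e-04]), 'contact_force': array([-0.26483721,  0.85473702,  0.50793464]), 'wrist_torque': array([-0.0213474 , -0.03730352, -0.0180469 ]), 'grasp_force': 0.0, 'gripper_width': 85.20712094397194}
```

View pics/top0.png

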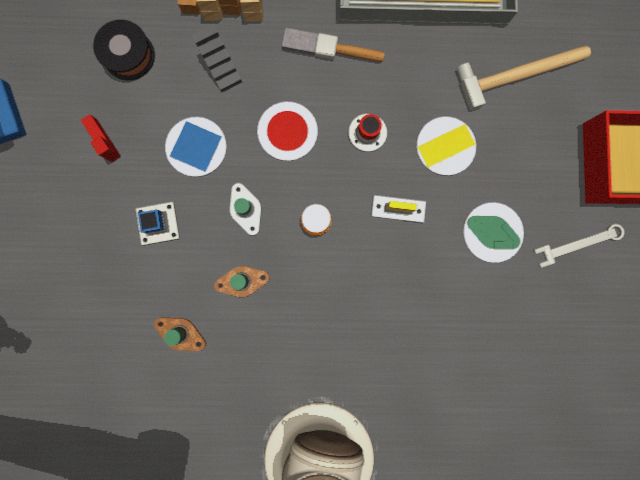

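View pics/side0.png

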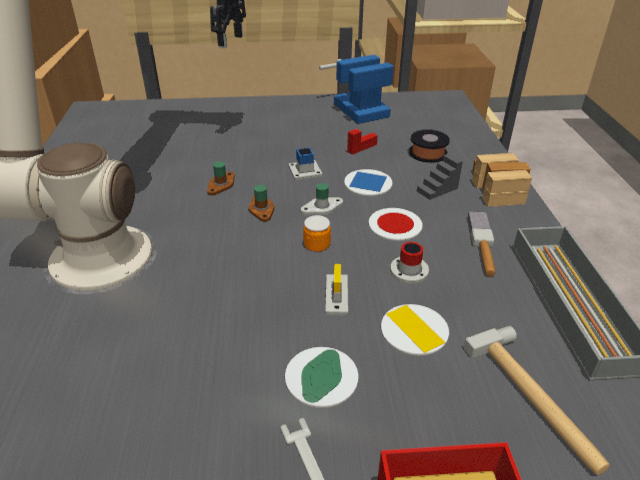

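```bash
cat > h.py <<'E'
from bench import *
import numpy as np, cv2
def ray(px,cal,z):
    K=cal["camera_matrix"];T=cal["cam_to_world"]
    p=np.atleast_2d(np.asarray(px,float)); d=np.c_[p,np.ones(len(p))]@np.linalg.inv(K).T@T[:3,:3].T
    o=T[:3,3]; return (o+d*((z-o[2])/d[:,2])[:,None])[:,:2]
COL={"red":[((0,120,60),(8,255,255)),((172,120,60),(180,255,255))],"blue":[((98,110,50),(125,255,255))],
 "yellow":[((24,130,80),(34,255,255))],"green":[((62,60,30),(88,255,255))],"white":[((0,0,150),(180,50,255))]}
def blobs(im,col,amin=80):
    hsv=cv2.cvtColor(im,cv2.COLOR_RGB2HSV); m=0
    for a,b in COL[col]: m=m|cv2.inRange(hsv,a,b)
    cs=cv2.findContours(m,cv2.RETR_EXTERNAL,cv2.CHAIN_APPROX_NONE)[0]
    return [c[:,0,:] for c in cs if cv2.contourArea(c)>amin]
def fit(c,cal,z):
    w=ray(c,cal,z).astype(np.float32); r=cv2.minAreaRect(w); M=cv2.moments(w.reshape(-1,1,2))
    b=cv2.boxPoints(r); e=[b[1]-b[0],b[2]-b[1]]; l=max(e,key=np.linalg.norm)
    return dict(rc=np.round(r[0],1),size=np.round(sorted(r[1]),1),ang=round(np.arctan2(l[1],l[0])%np.pi,3),
      cen=np.round([M["m10"]/M["m00"],M["m01"]/M["m00"]],1))
def phi():
    q=read_state()["ee_rot"]; return 2*np.arctan2(q[1],q[0])
E
python3 - <<'E'
from h import *
im=get_image("top");cal=get_calibration("top")
for col,z in (("red",4),("blue",4),("yellow",4),("green",4),("white",8)):
    for c in blobs(im,col):
        print(col,c.mean(0).round(),fit(c,cal,z))
for n,p in dict(round=(369,130),eared=(243,208),strip=(399,208),sq=(157,223)).items(): print(n,ray([p],cal,8))
x=np.vstack([im[165:265,100:300],im[90:190,320:520]])
cv2.imwrite("pics/crop.png",cv2.resize(np.vstack([im[165:265,120:270],im[100:230,340:490]]),None,fx=2.5,fy=2.5)[...,::-1])
E
```

```text
red [370. 126.] {'rc': array([624. , -91.5]), 'size': array([44.3, 49.5]), 'ang': np.float32(2.376), 'cen': array([623.8, -90.9])}
red [ 99. 138.] {'rc': array([591. , 430.1]), 'size': array([ 34.3, 102.9]), 'ang': np.float32(0.597), 'cen': array([591.4, 427.8])}
red [287. 130.] {'rc': array([613.1,  69.4]), 'size': array([76.2, 76.3]), 'ang': np.float32(0.791), 'cen': array([613.4,  69.4])}
red [609. 158.] {'rc': array([ 571.1, -567.7]), 'size': array([112.6, 189.7]), 'ang': np.float32(3.107), 'cen': array([ 571.4, -551.4])}
blue [150. 221.] {'rc': array([433.8, 325.4]), 'size': array([40. , 43.3]), 'ang': np.float32(1.727), 'cen': array([434.2, 325.6])}
blue [195. 146.] {'rc': array([579.8, 245.3]), 'size': array([74.3, 74.3]), 'ang': np.float32(1.167), 'cen': array([580.1, 245.4])}
blue [  8. 113.] {'rc': array([644.1, 595.6]), 'size': array([ 46.9, 125.8]), 'ang': np.float32(0.063), 'cen': array([634.6, 602. ])}
yellow [402. 205.] {'rc': array([ 469.6, -154.6]), 'size': array([11.9, 52.3]), 'ang': np.float32(1.465), 'cen': array([ 469.7, -154.3])}
yellow [446. 145.] {'rc': array(
[... 2255 characters left out ...]
612.1,  69. ])}
white [472.  85.] {'rc': array([ 711.6, -292.2]), 'size': array([25.2, 88.6]), 'ang': np.float32(0.335), 'cen': array([ 709.5, -292.5])}
white [326.  44.] {'rc': array([786.2,  -4.2]), 'size': array([39.7, 40.8]), 'ang': np.float32(2.975), 'cen': array([786.3,  -4.6])}
white [300.  39.] {'rc': array([794.9,  48. ]), 'size': array([35.5, 61.2]), 'ang': np.float32(1.387), 'cen': array([795.3,  47.1])}
white [426.   5.] {'rc': array([ 871.1, -201.5]), 'size': array([ 20.8, 335.8]), 'ang': np.float32(1.594), 'cen': array([ 870.2, -197.2])}
round [[615.32998043 -89.61879448]]
eared [[460.0210218  150.41077639]]
strip [[ 463.50956636 -147.54945473]]
sq [[429.59649862 311.49036026]]
```

View pics/crop.png

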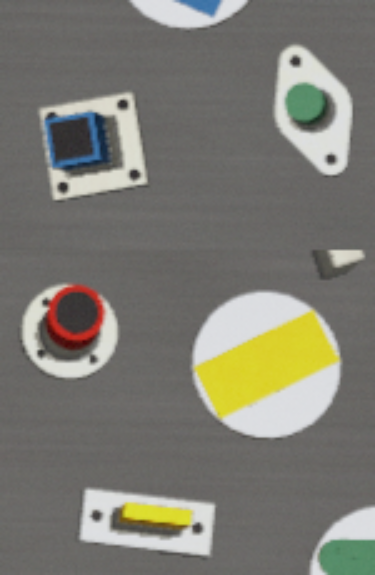

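The crop confirms the choices. Eared candidates are the light steel one at (243,208) and the brown ones at (241,281) and (180,335), so I take (243,208). For round it is (369,130), not the red bracket at (100,138). For square it is (157,223), and for strip (399,208).

```bash
cat >> h.py <<'E'
def goto(x,y,z,ph,rel=None):
    "print roll to do first, then shift (m) along the turned tool axes"
    s=read_state(); p=s["position"]; c,t=np.cos(ph),np.sin(ph); d=np.array([x,y,z])-p
    r=(phi()-ph+np.pi)%(2*np.pi)-np.pi
    print("t",round(s["clock"],2),"pos",p.round(1),"phi",round(phi(),3),"q1,q6",s["joints"][[0,5]].round(2))
    print("roll %.3f  shift %.4f %.4f %.4f"%(r,(c*d[0]+t*d[1])/1e3,(t*d[0]-c*d[1])/1e3,-d[2]/1e3))
def pca(c,cal,z):
    w=ray(c,cal,z).astype(np.float32); M=cv2.moments(w.reshape(-1,1,2)-w.mean(0))
    return round((0.5*np.arctan2(2*M["mu11"],M["mu20"]-M["mu02"]))%np.pi,3)
E
python3 - <<'E'
from h import *
im=get_image("top");cal=get_calibration("top")
for col,z,p in (("green",4,(494,232)),("white",8,(245,209)),("white",8,(399,208)),("yellow",4,(446,145))):
    for c in blobs(im,col):
        if abs(c.mean(0)-p).max()<5: print(col,p,pca(c,cal,z))
goto(430,312,200,-1.377)
E
```

```text
green (494, 232) 1.124
white (245, 209) 0.363
white (399, 208) 1.466
yellow (446, 145) 2.029
t 0.2 pos [254.  570.7 230.7] phi -0.419 q1,q6 [ 1.41 -0.26]
roll 0.958  shift 0.2877 -0.1229 0.0307
```

arm_command --steps '[0, 0, 0, 0.16, 0, 0, 0, 0.16, 0, 0, 0, 0.16, 0, 0, 0, 0.16, 0, 0, 0, 0.16, 0, 0, 0, 0.158, 0.036, -0.0154, 0.0038, 0, 0.036, -0.0154, 0.0038, 0, 0.036, -0.0154, 0.0038, 0, 0.036, -0.0154, 0.0038, 0, 0.036, -0.0154, 0.0038, 0, 0.036, -0.0154, 0.0038, 0, 0.036, -0.0154, 0.0038, 0, 0.036, -0.0154, 0.0038, 0, 0, 0, 0, 0, 0, 0, 0, 0]'

```text
clock: 2.2
position: [430.6, 312.3, 201.0]
ee_rot: [0.772, -0.635, -0.0, -0.0]
contact_force: [0.1, -0.3, 0.5]
gripper_width: 85.3
grasp_force: 0.0
```

```bash
python3 - <<'E'
from h import *
goto(430,312,200,-1.377)
cal=get_calibration("wrist"); im=get_image("wrist"); cv2.imwrite("pics/w1.png",im[...,::-1])
print(cal)
for col,z in (("blue",56),("white",8)):
    for c in blobs(im,col,300): print(col,c.mean(0).round(),fit(c,cal,z))
E
```

```text
t 2.2 pos [430.6 312.3 201. ] phi -1.377 q1,q6 [ 0.93 -0.74]
roll -0.000  shift 0.0002 0.0006 0.0010
{'camera_matrix': array([[377.70944015,   0.        , 321.75017425],
       [  0.        , 377.70944015, 241.41494058],
       [  0.        ,   0.        ,   1.        ]]), 'cam_to_world': array([[-9.81309543e-01, -1.83457524e-01, -5.80940354e-02,
         4.45789087e+02],
       [-1.92435528e-01,  9.36126056e-01,  2.94340917e-01,
         2.38331804e+02],
       [ 3.84284281e-04,  3.00018908e-01, -9.53933178e-01,
         3.43204726e+02],
       [ 0.00000000e+00,  0.00000000e+00,  0.00000000e+00,
         1.00000000e+00]])}
blue [107. 471.] {'rc': array([593.1, 597.8]), 'size': array([26.7, 42.7]), 'ang': np.float32(0.193), 'cen': array([589.8, 599.9])}
blue [323. 219.] {'rc': array([431. , 309.1]), 'size': array([34.6, 38.7]), 'ang': np.float32(1.764), 'cen': array([431.1, 309.3])}
blue [162.  96.] {'rc': array([559.9, 244.1]), 'size': array([63.6, 63.7]), 'ang': np.float32(1.168), 'cen': array([559.9, 244.1])}
white [536. 471.] {'rc': array([127.7, 562. ]), 'size': array([31.2, 48.7]), 'ang': np.float32(0.193), 'cen': array([130.3, 565.9])}
white [598. 362.] {'rc': array([130. , 434.4]), 'size': array([117.3, 133.2]), 'ang': np.float32(2.011), 'cen': array([120.3, 415.6])}
white [314. 214.] {'rc': array([451.7, 371.7]), 'size': array([440.9, 639. ]), 'ang': np.float32(0.193), 'cen': array([465.5, 337.9])}
```

View pics/w1.png

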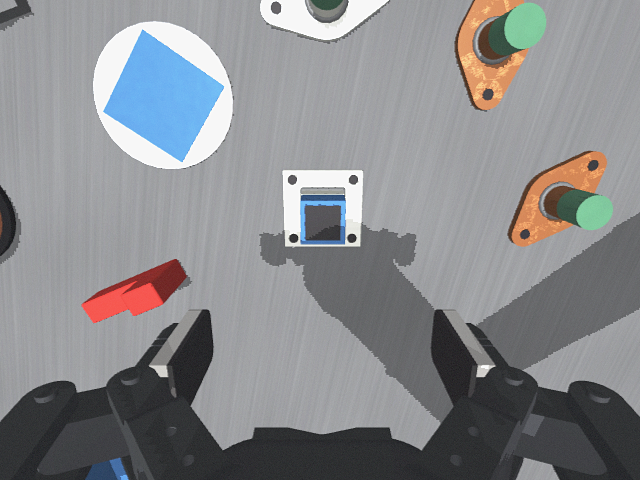

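View 5 shows the square part at (323,210), its blue pad at (162,96), and the fingers either side of the bottom. The wrist exposure is brighter than the other cameras, so white needs a higher threshold.

```bash
sed -i 's/"white":\[((0,0,150),(180,50,255))\]/"white":[((0,0,150),(180,50,255))],"bright":[((0,0,225),(180,40,255))]/' h.py; python3 - <<'E'
from h import *
s=read_state();cal=get_calibration("wrist"); im=get_image("wrist")
for col,z in (("blue",4),("bright",8)):
    for c in blobs(im,col,300): print(col,c.mean(0).round(),fit(c,cal,z))
E
```

```text
blue [107. 471.] {'rc': array([619.4, 663.5]), 'size': array([31.5, 50.5]), 'ang': np.float32(0.194), 'cen': array([615.3, 666.1])}
blue [322. 219.] {'rc': array([428.6, 322.5]), 'size': array([41.5, 45.7]), 'ang': np.float32(1.765), 'cen': array([428.4, 322.5])}
blue [162.  95.] {'rc': array([580.6, 245.2]), 'size': array([75.2, 75.4]), 'ang': np.float32(1.168), 'cen': array([580.6, 245.1])}
bright [322. 207.] {'rc': array([430.7, 311.5]), 'size': array([69.3, 70.8]), 'ang': np.float32(0.194), 'cen': array([430.9, 311.5])}
bright [162.  94.] {'rc': array([579. , 245.1]), 'size': array([114.4, 114.4]), 'ang': np.float32(0.866), 'cen': array([578.9, 245.1])}
bright [321.  15.] {'rc': array([459.3, 162.5]), 'size': array([26.4, 98.7]), 'ang': np.float32(0.195), 'cen': array([465.6, 162.1])}
```

arm_command --steps '[0.0007, 0, 0.04, 0, 0, 0, 0.04, 0, 0, 0, 0.04, 0, 0, 0, 0.033, 0, 0, 0, 0.02, 0, 0, 0, 0.01, 0, 0, 0, 0, 0]' --grip 0.0854

```text
clock: 3.18
position: [430.4, 311.9, 17.6]
ee_rot: [0.773, -0.635, 0.0, 0.0]
contact_force: [0.4, 0.6, 0.9]
gripper_width: 85.4
grasp_force: 0.0
```

arm_command --steps '[0, 0, 0, 0, 0, 0, 0, 0, 0, 0, 0, 0, 0, 0, 0, 0, 0, 0, 0, 0, 0, 0, 0, 0]' --grip 0.0

```text
clock: 3.92
position: [431.0, 311.8, 18.8]
ee_rot: [0.772, -0.635, 0.0, -0.001]
contact_force: [-1.9, 0.2, 5.6]
gripper_width: 35.4
grasp_force: 61.6
```

arm_command --steps '[0, 0, -0.02, 0, 0, 0, -0.04, 0, 0, 0, -0.04, 0, 0, 0, -0.04, 0, 0, 0, 0, 0.15, 0, 0, 0, 0.15, 0, 0, 0, 0.15, 0, 0, 0, 0.148, 0, 0, 0, 0]'

```text
clock: 5.05
position: [430.0, 310.7, 156.8]
ee_rot: [-0.551, 0.834, -0.0, -0.001]
contact_force: [-0.8, -0.2, -3.0]
gripper_width: 35.4
grasp_force: 60.8
```

```bash
python3 - <<'E'
from h import *
goto(580.4,245.2,100,1.168-np.pi)
cal=get_calibration("wrist"); im=get_image("wrist"); cv2.imwrite("pics/w2.png",im[...,::-1])
E
```

```text
t 5.05 pos [430.  310.7 156.8] phi 4.309 q1,q6 [ 0.93 -1.33]
roll -0.000  shift 0.0013 -0.1640 0.0568
```

View pics/w2.png

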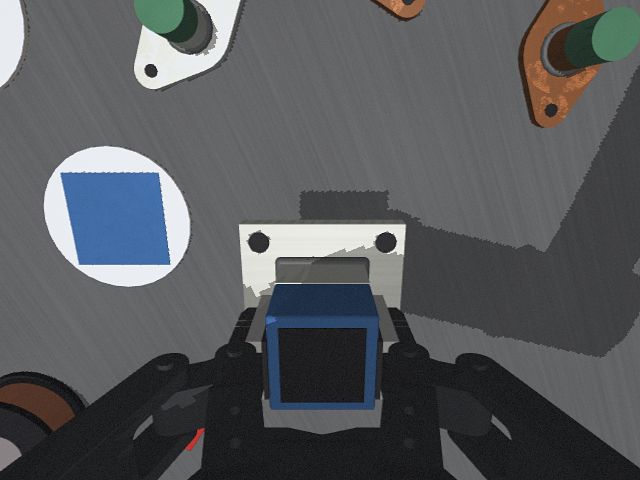

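arm_command --steps '[0.0003, -0.041, 0, 0, 0.0003, -0.041, 0, 0, 0.0003, -0.041, 0, 0, 0.0004, -0.041, 0, 0, 0, 0, 0.04, 0, 0, 0, 0.04, 0, 0, 0, 0, 0, 0, 0, 0, 0]'

```text
clock: 6.1
position: [582.0, 246.4, 79.2]
ee_rot: [-0.552, 0.834, -0.0, 0.001]
contact_force: [-0.1, 1.0, -2.3]
gripper_width: 35.2
grasp_force: 61.3
```

```bash
python3 - <<'E'
from h import *
goto(580.4,245.2,23,1.168-np.pi)
E
```

```text
t 6.1 pos [582.  246.4  79.2] phi 4.31 q1,q6 [ 0.66 -1.06]
roll 0.001  shift 0.0017 0.0010 0.0562
```

arm_command --steps '[0.0012, 0.0006, 0.02, 0, 0, 0, 0.02, 0, 0, 0, 0.01, 0, 0, 0, 0.004, 0, 0, 0, 0.002, 0, 0, 0, 0, 0, 0, 0, 0, 0]'

```text
clock: 6.98
position: [580.6, 245.4, 22.8]
ee_rot: [-0.551, 0.835, -0.0, 0.001]
contact_force: [0.2, 0.6, -0.5]
gripper_width: 35.4
grasp_force: 61.5
```

arm_command --steps '[0, 0, 0, 0, 0, 0, 0, 0, 0, 0, 0, 0, 0, 0, 0, 0]' --grip 0.0854

```text
clock: 7.48
position: [580.0, 244.9, 22.0]
ee_rot: [-0.551, 0.835, -0.0, 0.0]
contact_force: [0.4, 1.2, -0.0]
gripper_width: 85.6
grasp_force: 0.0
```

arm_command --steps '[0, 0, -0.02, 0, 0, 0, -0.04, 0, 0, 0, -0.04, 0, 0, 0, -0.04, 0, 0, 0, -0.037, 0, 0, 0, 0, 0, 0, 0, 0, 0]'

```text
clock: 8.35
position: [579.3, 244.7, 198.2]
ee_rot: [-0.551, 0.835, 0.0, -0.001]
contact_force: [0.1, 0.3, -0.6]
gripper_width: 85.5
grasp_force: 0.0
```

```bash
python3 - <<'E'
from h import *
goto(459.4,146.8,200,0.363-np.pi/2)
cal=get_calibration("wrist"); im=get_image("wrist"); cv2.imwrite("pics/w3.png",im[...,::-1])
for col,z in (("blue",4),("white",12),("bright",12),("green",4)):
    for c in blobs(im,col,300): print(col,c.mean(0).round(),fit(c,cal,z))
E
```

```text
t 8.35 pos [579.3 244.7 198.2] phi 4.308 q1,q6 [ 0.66 -1.06]
roll -0.767  shift 0.0489 0.1469 -0.0018
blue [320. 224.] {'rc': array([585.3, 256.7]), 'size': array([42.2, 46.6]), 'ang': np.float32(1.166), 'cen': array([585.3, 256.9])}
blue [310. 189.] {'rc': array([580.7, 245.2]), 'size': array([75.3, 75.3]), 'ang': np.float32(2.737), 'cen': array([575.8, 214.7])}
white [320. 208.] {'rc': array([580. , 243.5]), 'size': array([112.2, 112.9]), 'ang': np.float32(0.67), 'cen': array([580.1, 243.4])}
white [412.  41.] {'rc': array([463.6, 149.8]), 'size': array([57.7, 88.3]), 'ang': np.float32(0.805), 'cen': array([464.4, 149.1])}
white [196.  52.] {'rc': array([620. ,  89.3]), 'size': array([ 75. , 113.1]), 'ang': np.float32(2.738), 'cen': array([621.5,  92.8])}
bright [316. 190.] {'rc': array([575.7, 234.3]), 'size': array([44.6, 69.5]), 'ang': np.float32(2.737), 'cen': array([576.5, 224. ])}
bright [310. 202.] {'rc': array([584.1, 237.5]), 'size': array([ 97.6, 112.4]), 'ang': np.float32(0.59), 'cen': array([588. , 231.5])}
bright [420.  37.] {'rc': array([463.9, 149.8]), 'size': array([56.6, 87. ]), 'ang': np.float32(0.806), 'cen': array([475.3, 151.9])}
bright [196.  52.] {'rc': array([620.1,  89.2]), 'size': array([ 75. , 112.2]), 'ang': np.float32(2.738), 'cen': array([621.5,  92.8])}
green [424.  30.] {'rc': array([447.6, 143.2]), 'size': array([31.9, 39.9]), 'ang': np.float32(0.35), 'cen': array([447.3, 142.9])}
```

View pics/w3.png

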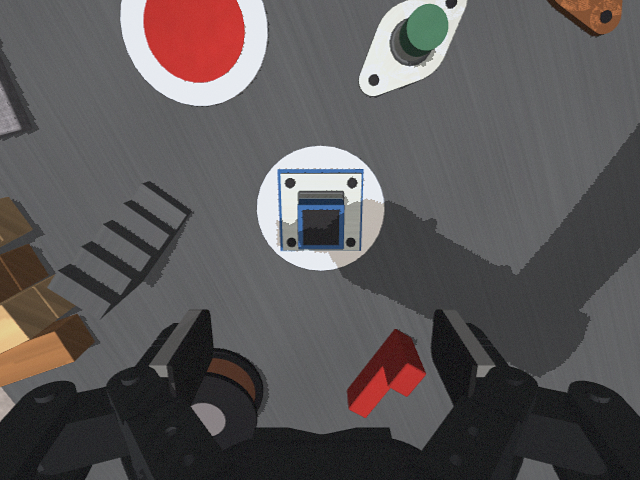

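```bash
python3 - <<'E'
from h import *
cal=get_calibration("wrist"); im=get_image("wrist")
g=cv2.cvtColor(im,cv2.COLOR_RGB2GRAY)
P=[]
for x,y in ((290,183),(352,183),(291,242),(350,242)):
    w=255-g[y-8:y+9,x-8:x+9].astype(float); w=np.where(w>150,w-150,0); yy,xx=np.mgrid[y-8:y+9,x-8:x+9]; P.append(((w*xx).sum()/w.sum(),(w*yy).sum()/w.sum()))
W=ray(P,cal,12); print(np.round(P,1),W.round(1),W.mean(0))
print(im[160:182,310], im[210,268:292],im[210,352:372])
E
```

```text
[[289.4 183.2]
 [351.7 183.2]
 [291.7 242.3]
 [348.8 242.3]] [[594.4 210. ]
 [544.7 231.4]
 [614.9 259.8]
 [567.2 280.3]] [580.30678294 245.3738411 ]
[[231 235 240]
 [232 234 241]
 [231 234 240]
 [231 235 241]
 [232 235 240]
 [231 235 240]
 [232 235 241]
 [233 236 241]
 [236 239 243]
 [192 201 216]
 [ 61 110 172]
 [ 65 110 171]
 [ 64 111 173]
 [ 84  99 119]
 [178 182 174]
 [238 241 238]
 [232 235 234]
 [231 235 235]
 [230 235 233]
 [230 235 234]
 [231 234 234]
 [230 235 231]] [[231 235 240]
 [232 236 241]
 [231 235 240]
 [230 234 240]
 [231 235 241]
 [231 234 240]
 [232 236 241]
 [231 234 240]
 [231 236 241]
 [239 241 244]
 [154 172 200]
 [ 66 108 164]
 [ 57 103 170]
 [183 200 213]
 [233 235 228]
 [233 235 228]
 [231 233 226]
 [232 234 227]
 [232 234 227]
 [230 233 226]
 [231 234 227]
 [231 233 226]
 [231 234 228]
 [230 233 226]] [[150 149 145]
 [150 151 145]
 [151 153 146]
 [150 150 145]
 [150 150 144]
 [150 151 145]
 [151 152 144]
 [154 154 143]
 [ 86  96 115]
 [ 33  64 105]
 [178 169 164]
 [195 187 177]
 [189 182 173]
 [192 184 176]
 [188 180 172]
 [189 181 174]
 [189 181 174]
 [191 184 177]
 [191 185 175]
 [190 184 176]]
```

Square is centred on its silhouette: hole centroid (580.3,245.4) against pad (580.7,245.2). Next is the eared part.

```bash
python3 - <<'E'
from h import *
goto(459.4,147.5,200,0.363-np.pi)
E
```

```text
t 8.45 pos [579.2 244.5 197.3] phi 4.308 q1,q6 [ 0.66 -1.06]
roll 0.804  shift 0.1464 -0.0481 -0.0027
```

arm_command --steps '[0, 0, 0, 0.16, 0, 0, 0, 0.16, 0, 0, 0, 0.16, 0, 0, 0, 0.16, 0, 0, 0, 0.16, 0.0366, -0.012, 0, 0, 0.0366, -0.012, 0, 0, 0.0366, -0.012, 0, 0, 0.0366, -0.012, 0, 0, 0, 0, 0, 0, 0, 0, 0, 0]'

```text
clock: 9.82
position: [460.9, 147.8, 198.6]
ee_rot: [-0.182, 0.983, -0.0, -0.0]
contact_force: [-0.3, 0.2, -0.5]
gripper_width: 85.8
grasp_force: 0.0
```

```bash
python3 - <<'E'
from h import *
goto(459.4,147.5,200,0.363-np.pi)
cal=get_calibration("wrist"); im=get_image("wrist"); cv2.imwrite("pics/w4.png",im[...,::-1])
for col,z in (("white",8),("bright",8),("green",56)):
    for c in blobs(im,col,300): print(col,c.mean(0).round(),fit(c,cal,z),pca(c,cal,z))
E
```

```text
t 9.82 pos [460.9 147.8 198.6] phi 3.509 q1,q6 [ 0.65 -1.85]
roll 0.004  shift 0.0015 0.0002 -0.0014
white [368. 346.] {'rc': array([575.9, 241.6]), 'size': array([108.5, 114.8]), 'ang': np.float32(2.269), 'cen': array([568.7, 237. ])} 2.172
white [195. 313.] {'rc': array([606.4,  70.4]), 'size': array([104.7, 114.5]), 'ang': np.float32(1.492), 'cen': array([598.9,  70.8])} 1.529
white [ 40. 266.] {'rc': array([608.3, -80.7]), 'size': array([60.6, 74. ]), 'ang': np.float32(0.659), 'cen': array([605.4, -77.9])} 0.703
white [320. 207.] {'rc': array([460.1, 147. ]), 'size': array([56.4, 99.1]), 'ang': np.float32(0.016), 'cen': array([460.3, 146.9])} 0.364
white [157. 132.] {'rc': array([446.9,  -5.5]), 'size': array([59.1, 59.8]), 'ang': np.float32(1.827), 'cen': array([446.9,  -5.6])} 2.08
white [ 22. 104.] {'rc': array([ 467.2, -117.2]), 'size': array([40.2, 42.1]), 'ang': np.float32(1.463), 'cen': array([ 467.2, -112.1])} 0.165
bright [368. 345.] {'rc': array([575.6, 241.6]), 'size': array([106.8, 113.7]), 'ang': np.float32(2.238), 'cen': array([568.4, 236.4])} 2.181
bright [195. 312
[... 405 characters left out ...]
right [317. 174.] {'rc': array([430.6, 135.9]), 'size': array([31.3, 38.5]), 'ang': np.float32(3.071), 'cen': array([428.4, 133. ])} 2.521
bright [157. 131.] {'rc': array([447.1,  -5.9]), 'size': array([58.3, 58.9]), 'ang': np.float32(1.125), 'cen': array([446.9,  -5.7])} 2.409
bright [ 21. 105.] {'rc': array([ 467.3, -117.5]), 'size': array([39.2, 41.3]), 'ang': np.float32(1.462), 'cen': array([ 467. , -111.5])} 0.209
green [320. 220.] {'rc': array([457.7, 146.2]), 'size': array([26.5, 32. ]), 'ang': np.float32(0.367), 'cen': array([457.8, 146.1])} 0.365
green [394.  45.] {'rc': array([325.3, 149.8]), 'size': array([27.1, 31.9]), 'ang': np.float32(2.897), 'cen': array([325. , 149.5])} 2.786
```

View pics/w4.png

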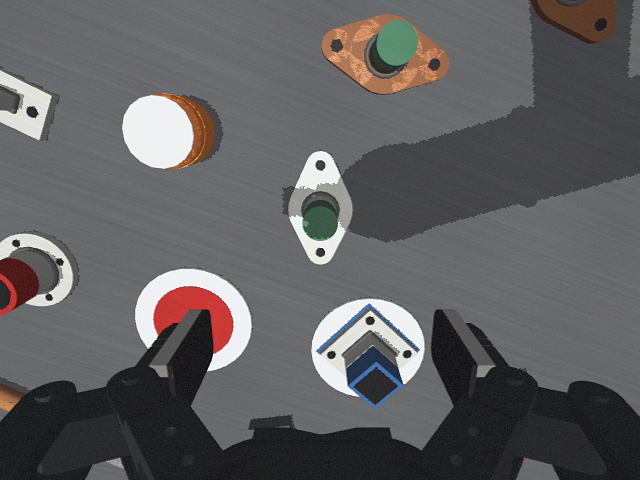

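View 8 shows the eared part at (320,207), with its ears vertical in the picture and aligned with the tool x axis.

arm_command --steps '[0.0009, -0.0002, 0.04, 0, 0, 0, 0.04, 0, 0, 0, 0.04, 0, 0, 0, 0.032, 0, 0, 0, 0.02, 0, 0, 0, 0.009, 0, 0, 0, 0, 0]'

```text
clock: 10.75
position: [460.0, 147.3, 17.3]
ee_rot: [-0.183, 0.983, -0.0, -0.001]
contact_force: [-0.1, -0.6, 0.5]
gripper_width: 85.4
grasp_force: 0.0
```

arm_command --steps '[0, 0, 0, 0, 0, 0, 0, 0, 0, 0, 0, 0, 0, 0, 0, 0, 0, 0, 0, 0, 0, 0, 0, 0]' --grip 0.0

```text
clock: 11.5
position: [460.1, 147.2, 18.8]
ee_rot: [-0.183, 0.983, 0.0, 0.001]
contact_force: [-1.0, -1.1, 6.3]
gripper_width: 26.6
grasp_force: 58.8
```

arm_command --steps '[0, 0, -0.02, 0, 0, 0, -0.04, 0, 0, 0, -0.04, 0, 0, 0, -0.04, 0, 0, 0, 0, -0.16, 0, 0, 0, -0.15, 0, 0, 0, -0.15, 0, 0, 0, -0.15, 0, 0, 0, -0.15, 0, 0, 0, 0]'

```text
clock: 12.75
position: [458.7, 146.7, 156.9]
ee_rot: [-0.533, 0.846, 0.0, -0.001]
contact_force: [1.1, -0.4, -4.8]
gripper_width: 26.9
grasp_force: 59.4
```

```bash
python3 - <<'E'
from h import *
goto(419.8,-330.8,160,1.124-np.pi)
E
```

```text
t 12.75 pos [458.7 146.7 156.9] phi 4.266 q1,q6 [ 0.65 -1.09]
roll 0.000  shift 0.4474 -0.1712 -0.0031
```

arm_command --steps '[0.0373, -0.0143, 0, 0, 0.0373, -0.0143, 0, 0, 0.0373, -0.0143, 0, 0, 0.0373, -0.0143, 0, 0, 0.0373, -0.0143, 0, 0, 0.0373, -0.0143, 0, 0, 0.0373, -0.0143, 0, 0, 0.0373, -0.0143, 0, 0, 0, 0, 0, 0]'

```text
clock: 13.88
position: [433.8, -173.3, 157.2]
ee_rot: [-0.531, 0.847, 0.001, -0.001]
contact_force: [0.1, 0.0, -4.2]
gripper_width: 26.5
grasp_force: 59.7
```

```bash
python3 - <<'E'
from h import *
s=read_state();cal=get_calibration("wrist"); im=get_image("wrist"); cv2.imwrite("pics/w5.png",im[...,::-1])
for c in blobs(im,"green",300): print(c.mean(0).round(),fit(c,cal,4),pca(c,cal,4))
for col in ("white","bright"):
  for c in blobs(im,col,300): print(col,c.mean(0).round(),fit(c,cal,4),pca(c,cal,4))
goto(419.8,-330.8,80,1.124-np.pi)
E
```

```text
[322. 348.] {'rc': array([485.5, -64.3]), 'size': array([ 74.9, 112. ]), 'ang': np.float32(1.099), 'cen': array([486.6, -63. ])} 1.12
[239.  37.] {'rc': array([ 431.5, -310. ]), 'size': array([62.7, 62.8]), 'ang': np.float32(2.691), 'cen': array([ 428.7, -315.2])} 1.18
white [ 90. 262.] {'rc': array([ 626. , -222.4]), 'size': array([ 34.4, 105.1]), 'ang': np.float32(2.04), 'cen': array([ 623.5, -224. ])} 2.042
white [308. 241.] {'rc': array([ 456.2, -167. ]), 'size': array([70.1, 97.7]), 'ang': np.float32(3.116), 'cen': array([ 449.5, -167.6])} 0.26
white [141. 210.] {'rc': array([ 560.5, -242.8]), 'size': array([ 57.2, 115.6]), 'ang': np.float32(1.638), 'cen': array([ 556.8, -254.7])} 1.886
white [240.  51.] {'rc': array([ 432.1, -308.4]), 'size': array([ 66.1, 116. ]), 'ang': np.float32(2.691), 'cen': array([ 431.1, -310.6])} 2.694
bright [ 90. 262.] {'rc': array([ 625.8, -222.6]), 'size': array([ 33.9, 104. ]), 'ang': np.float32(2.04), 'cen': array([ 623.3, -224. ])} 2.042
bright [302. 237.] {'rc': array([ 444.9, -170. ]), 'size': array([62., 74.]), 'ang': np.float32(3.141), 'cen': array([ 441.1, -171. ])} 3.0
bright [131. 193.] {'rc': array([ 553.9, -259.3]), 'size': array([ 34.2, 103.8]), 'ang': np.float32(2.04), 'cen': array([ 556.5, -257.9])} 2.04
bright [240.  51.] {'rc': array([ 432.2, -308.4]), 'size': array([ 66.1, 114.8]), 'ang': np.float32(2.691), 'cen': array([ 431. , -310.9])} 2.694
t 13.93 pos [ 434.  -172.3  157.3] phi 4.263 q1,q6 [-0.03 -0.42]
roll -0.002  shift 0.1491 -0.0557 0.0773
```

arm_command --steps '[0.03, -0.015, 0, 0, 0.03, -0.0157, 0, 0, 0, -0.025, 0, 0, 0, 0, 0, 0, 0, 0, 0, 0]'

```text
clock: 14.55
position: [458.8, -248.5, 157.3]
ee_rot: [-0.534, 0.845, 0.001, -0.0]
contact_force: [-0.6, -0.3, -4.1]
gripper_width: 26.9
grasp_force: 59.9
```

```bash
python3 - <<'E'
from h import *
s=read_state();cal=get_calibration("wrist"); im=get_image("wrist"); cv2.imwrite("pics/w5.png",im[...,::-1])
for c in blobs(im,"green",300): print(c.mean(0).round(),fit(c,cal,4),pca(c,cal,4))
goto(419.8,-330.8,80,1.124-np.pi)
E
```

```text
[322. 349.] {'rc': array([ 509.9, -139. ]), 'size': array([ 75. , 112.1]), 'ang': np.float32(1.109), 'cen': array([ 510.9, -137.7])} 1.129
[319.  97.] {'rc': array([ 421.3, -330.8]), 'size': array([ 63.5, 101.8]), 'ang': np.float32(1.572), 'cen': array([ 421.2, -330.7])} 1.135
t 14.6 pos [ 458.7 -248.6  157.5] phi 4.269 q1,q6 [-0.19 -0.26]
roll 0.003  shift 0.0910 -0.0004 0.0775
```

View pics/w5.png

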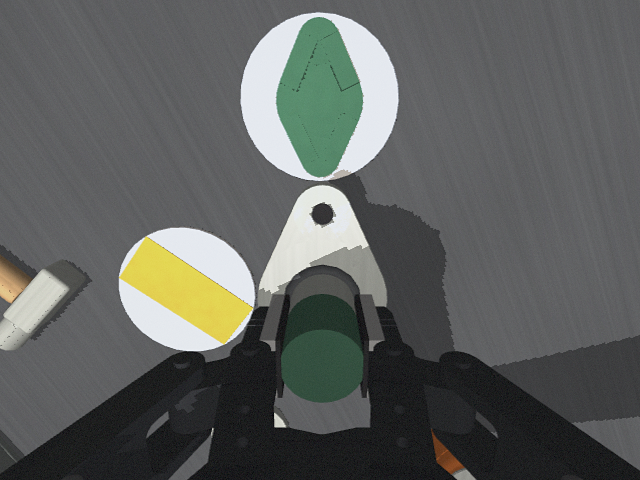

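View 9 shows the green pad at (319,97), with the held part lined up with it.

arm_command --steps '[0.03, -0.0002, 0, -0.004, 0.03, -0.0003, 0, 0, 0.0306, -0.0002, 0, 0, 0, 0, 0.04, 0, 0, 0, 0.04, 0, 0, 0, 0, 0, 0, 0, 0, 0]'

```text
clock: 15.48
position: [422.5, -332.1, 79.5]
ee_rot: [-0.536, 0.844, -0.001, 0.0]
contact_force: [-0.1, 0.2, -3.4]
gripper_width: 26.5
grasp_force: 60.1
```

```bash
python3 - <<'E'
from h import *
goto(420.6,-330.8,23,1.13-np.pi)
E
```

```text
t 15.47 pos [ 422.5 -332.1   79.5] phi 4.274 q1,q6 [-0.36 -0.08]
roll 0.002  shift -0.0003 0.0023 0.0565
```

arm_command --steps '[0, 0.0017, 0.02, 0, 0, 0, 0.02, 0, 0, 0, 0.01, 0, 0, 0, 0.004, 0, 0, 0, 0.002, 0, 0, 0, 0, 0, 0, 0, 0, 0]'

```text
clock: 16.35
position: [420.6, -331.5, 22.8]
ee_rot: [-0.536, 0.844, -0.001, 0.001]
contact_force: [0.0, 1.0, 0.3]
gripper_width: 26.8
grasp_force: 60.5
```

```bash
python3 - <<'E'
from h import *
goto(420.6,-330.8,23,1.13-np.pi)
E
```

```text
t 16.35 pos [ 420.6 -331.5   22.8] phi 4.273 q1,q6 [-0.36 -0.08]
roll 0.001  shift -0.0006 0.0003 -0.0002
```

Release, rise, look.

arm_command --steps '[0, 0, 0, 0, 0, 0, 0, 0, 0, 0, 0, 0, 0, 0, 0, 0]' --grip 0.0854

```text
clock: 16.85
position: [419.8, -331.2, 21.9]
ee_rot: [-0.536, 0.844, -0.0, 0.0]
contact_force: [0.4, -0.3, -0.3]
gripper_width: 85.6
grasp_force: 0.0
```

arm_command --steps '[0, 0, -0.02, 0, 0, 0, -0.04, 0, 0, 0, -0.04, 0, 0, 0, -0.04, 0, 0, 0, -0.037, 0, 0, 0, 0, 0, 0, 0, 0, 0]'

```text
clock: 17.73
position: [419.2, -330.7, 198.3]
ee_rot: [-0.536, 0.844, 0.001, -0.0]
contact_force: [-0.5, -0.1, -0.0]
gripper_width: 85.2
grasp_force: 0.0
```

```bash
python3 - <<'E'
from h import *
goto(462.8,-146.6,200,1.464-np.pi)
cal=get_calibration("wrist"); im=get_image("wrist"); cv2.imwrite("pics/w6.png",im[...,::-1])
for col,z in (("green",4),("white",4),("yellow",4)):
    for c in blobs(im,col,300): print(col,c.mean(0).round(),fit(c,cal,z),pca(c,cal,z))
E
```

```text
t 17.73 pos [ 419.2 -330.7  198.3] phi 4.272 q1,q6 [-0.36 -0.08]
roll -0.334  shift -0.1877 -0.0237 -0.0017
green [320. 223.] {'rc': array([ 426.1, -320.1]), 'size': array([32.3, 38.9]), 'ang': np.float32(1.142), 'cen': array([ 426. , -319.8])} 1.12
white [214. 393.] {'rc': array([ 606.2, -195.3]), 'size': array([31.6, 42.3]), 'ang': np.float32(2.246), 'cen': array([ 609. , -199.9])} 2.458
white [ 84. 367.] {'rc': array([ 714.5, -283.9]), 'size': array([26.5, 68.1]), 'ang': np.float32(0.331), 'cen': array([ 711.5, -285. ])} 0.31
white [356. 383.] {'rc': array([ 465.5, -144. ]), 'size': array([ 40.4, 100.8]), 'ang': np.float32(1.462), 'cen': array([ 463. , -153.4])} 1.56
white [231. 339.] {'rc': array([ 560.1, -243. ]), 'size': array([ 57.3, 116.2]), 'ang': np.float32(1.634), 'cen': array([ 552.8, -250. ])} 1.769
white [319. 207.] {'rc': array([ 421.4, -331.1]), 'size': array([115. , 115.1]), 'ang': np.float32(2.701), 'cen': array([ 421.4, -330.9])} 0.474
white [291.  54.] {'rc': array([ 388.1, -464.1]), 'size': array([ 37.7, 106.1]), 'ang': np.float32(1.889), 'cen': array([ 386.2, -457. ])} 1.915
yellow [229. 365.] {'rc': array([ 580.2, -222. ]), 'size': array([45.3, 62.5]), 'ang': np.float32(2.04), 'cen': array([ 576.4, -217.7])} 1.596
```

View pics/w6.png

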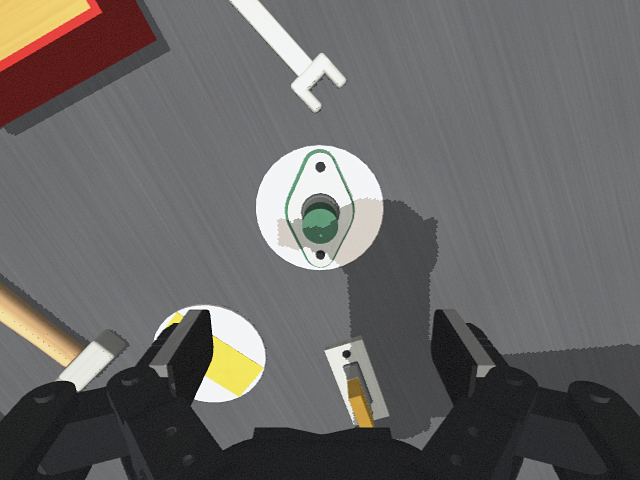

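The eared part is centred: the green rim at (320,207) is even all round. Next is the strip.

arm_command --steps '[0, 0, 0, -0.167, 0, 0, 0, -0.167, -0.0375, -0.0047, 0, 0, -0.0375, -0.0047, 0, 0, -0.0375, -0.0047, 0, 0, -0.0375, -0.0047, 0, 0, -0.0377, -0.0049, 0, 0, 0, 0, 0, 0, 0, 0, 0, 0]'

```text
clock: 18.9
position: [462.7, -147.1, 198.0]
ee_rot: [-0.669, 0.743, 0.001, -0.001]
contact_force: [-0.6, -0.5, -0.5]
gripper_width: 85.6
grasp_force: 0.0
```

```bash
python3 - <<'E'
from h import *
cal=get_calibration("wrist"); im=get_image("wrist"); cv2.imwrite("pics/w7.png",im[...,::-1])
for col,z in (("white",8),("bright",8),("yellow",4)):
    for c in blobs(im,col,300): print(col,c.mean(0).round(),fit(c,cal,z),pca(c,cal,z))
goto(462.8,-146.6,18,1.464-np.pi)
E
```

```text
white [233. 409.] {'rc': array([580.9,  59.7]), 'size': array([ 51.5, 100. ]), 'ang': np.float32(1.637), 'cen': array([576. ,  56.4])} 1.745
white [362. 392.] {'rc': array([436.,  50.]), 'size': array([56.9, 57.8]), 'ang': np.float32(1.657), 'cen': array([435.1,  49.2])} 2.147
white [ 19. 380.] {'rc': array([792.8,   2.4]), 'size': array([39.9, 41.7]), 'ang': np.float32(2.963), 'cen': array([ 7.948e+02, -4.000e-01])} 0.466
white [175. 274.] {'rc': array([608. , -97.5]), 'size': array([49.7, 73.7]), 'ang': np.float32(2.749), 'cen': array([ 605.8, -101.1])} 2.702
white [321. 212.] {'rc': array([ 464.4, -146.9]), 'size': array([40.5, 99.2]), 'ang': np.float32(1.449), 'cen': array([ 461.9, -163.6])} 1.54
white [126. 138.] {'rc': array([ 624.3, -222.8]), 'size': array([ 34.6, 104.3]), 'ang': np.float32(2.038), 'cen': array([ 621.5, -223.9])} 2.04
white [192.  90.] {'rc': array([ 552.7, -259. ]), 'size': array([ 34.6, 104.2]), 'ang': np.float32(2.039), 'cen': array([ 555.2, -257.3])} 2.041
white [15. 57.] {'rc': array([ 695.8, -298.1]), 'size': array([25.6, 41.8]), 'ang': np.float32(0.33),
[... 886 characters left out ...]
-257.4])} 2.038
bright [340.  13.] {'rc': array([ 428.6, -296.2]), 'size': array([26.9, 44.6]), 'ang': np.float32(3.037), 'cen': array([ 432.7, -299.3])} 0.233
bright [346.  25.] {'rc': array([ 425.7, -291.2]), 'size': array([ 36.2, 105.3]), 'ang': np.float32(3.037), 'cen': array([ 419.7, -292.4])} 3.032
yellow [319. 214.] {'rc': array([ 464.5, -141.9]), 'size': array([12.9, 39.4]), 'ang': np.float32(1.458), 'cen': array([ 464.8, -143.7])} 1.405
yellow [159. 114.] {'rc': array([ 589.9, -241. ]), 'size': array([ 45.8, 105.6]), 'ang': np.float32(2.041), 'cen': array([ 590. , -241.1])} 2.04
t 18.95 pos [ 462.7 -147.4  198.1] phi 4.606 q1,q6 [ 0.03 -0.13]
roll 0.000  shift -0.0008 -0.0000 0.1801
```

arm_command --steps '[-0.0005, -0.0006, 0.04, 0, 0, 0, 0.04, 0, 0, 0, 0.04, 0, 0, 0, 0.031, 0, 0, 0, 0.02, 0, 0, 0, 0.008, 0, 0, 0, 0, 0]'

```text
clock: 19.82
position: [463.7, -147.1, 19.7]
ee_rot: [-0.668, 0.744, 0.0, -0.0]
contact_force: [-0.6, -0.1, 1.1]
gripper_width: 85.6
grasp_force: 0.0
```

arm_command --steps '[0, 0, 0, 0, 0, 0, 0, 0, 0, 0, 0, 0, 0, 0, 0, 0, 0, 0, 0, 0, 0, 0, 0, 0, 0, 0, 0, 0]' --grip 0.0

```text
clock: 20.7
position: [464.2, -146.5, 20.3]
ee_rot: [-0.669, 0.743, -0.0, 0.0]
contact_force: [-0.7, 0.8, 5.4]
gripper_width: 11.2
grasp_force: 59.9
```

arm_command --steps '[0, 0, -0.02, 0, 0, 0, -0.04, 0, 0, 0, -0.04, 0, 0, 0, -0.04, 0, 0, 0, 0, -0.144, 0, 0, 0, -0.144, 0, 0, 0, -0.144, 0, 0, 0, -0.143, 0, 0, 0, 0, 0, 0, 0, 0]'

```text
clock: 21.95
position: [463.0, -146.5, 158.9]
ee_rot: [0.851, -0.525, -0.001, 0.0]
contact_force: [0.6, -0.1, -4.5]
gripper_width: 11.2
grasp_force: 59.4
```

```bash
python3 - <<'E'
from h import *
cal=get_calibration("wrist"); im=get_image("wrist"); cv2.imwrite("pics/w8.png",im[...,::-1])
for col,z in (("yellow",4),):
    for c in blobs(im,col,300): print(col,c.mean(0).round(),fit(c,cal,z),pca(c,cal,z))
goto(589.6,-241,80,2.039-np.pi)
E
```

```text
yellow [223.  51.] {'rc': array([ 581.3, -223.7]), 'size': array([45.7, 67.1]), 'ang': np.float32(2.038), 'cen': array([ 581.4, -223.8])} 2.036
t 22.0 pos [ 463.3 -146.5  159.2] phi -1.104 q1,q6 [0.03 0.44]
roll -0.001  shift 0.1413 -0.0701 0.0792
```

View pics/w8.png

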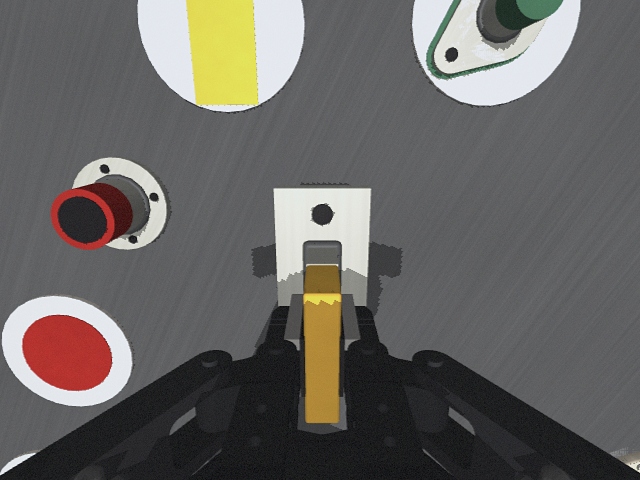

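View 11 shows the strip gripped squarely at (322,250), with the yellow pad ahead at (223,51).

arm_command --steps '[0.0353, -0.0175, 0, 0, 0.0353, -0.0175, 0, 0, 0.0353, -0.0175, 0, 0, 0.0354, -0.0175, 0, 0, 0, 0, 0.04, 0, 0, 0, 0.04, 0, 0, 0, 0, 0, 0, 0, 0, 0]'

```text
clock: 23.0
position: [591.5, -241.4, 81.4]
ee_rot: [0.852, -0.523, 0.001, -0.0]
contact_force: [1.1, 0.4, -4.5]
gripper_width: 11.4
grasp_force: 59.4
```

```bash
python3 - <<'E'
from h import *
goto(589.6,-241,24.3,2.039-np.pi)
E
```

```text
t 23.0 pos [ 591.5 -241.4   81.4] phi -1.101 q1,q6 [-0.13  0.6 ]
roll 0.001  shift -0.0012 0.0015 0.0571
```

arm_command --steps '[-0.0009, 0.0011, 0.02, 0, 0, 0, 0.02, 0, 0, 0, 0.01, 0, 0, 0, 0.004, 0, 0, 0, 0.003, 0, 0, 0, 0, 0, 0, 0, 0, 0]'

```text
clock: 23.88
position: [589.9, -240.9, 24.4]
ee_rot: [0.852, -0.523, 0.001, -0.0]
contact_force: [-0.6, -0.2, 2.3]
gripper_width: 11.2
grasp_force: 60.4
```

```bash
python3 - <<'E'
from h import *
goto(589.6,-241,24.3,2.039-np.pi)
E
```

```text
t 23.88 pos [ 589.9 -240.9   24.4] phi -1.101 q1,q6 [-0.13  0.6 ]
roll 0.001  shift -0.0000 0.0003 0.0001
```

arm_command --steps '[0, 0, 0, 0, 0, 0, 0, 0, 0, 0, 0, 0, 0, 0, 0, 0]' --grip 0.0854

```text
clock: 24.38
position: [588.8, -240.7, 22.9]
ee_rot: [0.852, -0.523, 0.0, 0.0]
contact_force: [0.8, -0.4, -0.2]
gripper_width: 82.1
grasp_force: 0.0
```

arm_command --steps '[0, 0, -0.02, 0, 0, 0, -0.04, 0, 0, 0, -0.04, 0, 0, 0, -0.04, 0, 0, 0, -0.036, 0, 0, 0, 0, 0, 0, 0, 0, 0]'

```text
clock: 25.25
position: [588.2, -240.4, 198.2]
ee_rot: [0.852, -0.524, -0.001, -0.0]
contact_force: [-0.3, 0.5, -0.9]
gripper_width: 85.2
grasp_force: 0.0
```

```bash
python3 - <<'E'
from h import *
goto(611.4,-86.8,200,-1.102)
cal=get_calibration("wrist"); im=get_image("wrist"); cv2.imwrite("pics/w9.png",im[...,::-1])
for c in blobs(im,"yellow",100): print(c.mean(0).round(),fit(c,cal,4),pca(c,cal,4))
E
```

```text
t 25.25 pos [ 588.2 -240.4  198.2] phi -1.102 q1,q6 [-0.13  0.6 ]
roll -0.000  shift -0.1266 -0.0901 -0.0018
[320. 212.] {'rc': array([ 589. , -236.7]), 'size': array([13. , 36.4]), 'ang': np.float32(2.039), 'cen': array([ 589.3, -237.3])} 2.027
[320. 181.] {'rc': array([ 596.1, -253. ]), 'size': array([45.4, 77.8]), 'ang': np.float32(2.039), 'cen': array([ 594.5, -275.1])} 2.484
```

View pics/w9.png

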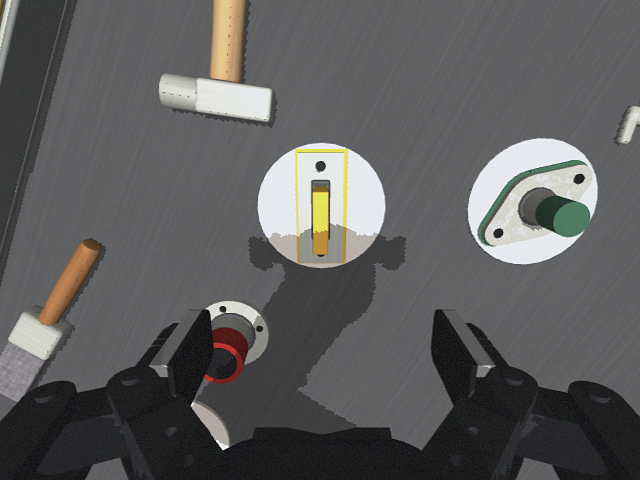

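The strip is centred: the yellow rim at (321,207) is even. Last is the round part.

arm_command --steps '[-0.0317, -0.0225, 0, 0, -0.0317, -0.0225, 0, 0, -0.0317, -0.0225, 0, 0, -0.0315, -0.0225, 0, 0, 0, 0, 0, 0, 0, 0, 0, 0]'

```text
clock: 26.05
position: [611.3, -87.2, 197.7]
ee_rot: [0.852, -0.523, -0.001, 0.001]
contact_force: [0.0, -1.0, -0.0]
gripper_width: 85.4
grasp_force: 0.0
```

```bash
python3 - <<'E'
from h import *
cal=get_calibration("wrist"); im=get_image("wrist")
for col,z in (("white",8),("red",4)):
    for c in blobs(im,col,300): print(col,c.mean(0).round(),fit(c,cal,z),np.round(cv2.minEnclosingCircle(ray(c,cal,z).astype(np.float32))[0],1))
goto(611.4,-86.8,18,-1.102)
E
```

```text
white [433. 400.] {'rc': array([413.2,  46.3]), 'size': array([38.8, 57.8]), 'ang': np.float32(2.495), 'cen': array([412.9,  44.7])} [408.4  40.6]
white [256. 341.] {'rc': array([609.1,  64. ]), 'size': array([100.6, 114. ]), 'ang': np.float32(1.976), 'cen': array([605.5,  61.9])} [615.2  66.7]
white [103. 209.] {'rc': array([7.87e+02, 3.00e-01]), 'size': array([39.6, 41.4]), 'ang': np.float32(2.971), 'cen': array([7.871e+02, 4.000e-01])} [7.873e+02 2.000e-01]
white [316. 204.] {'rc': array([616.2, -90.1]), 'size': array([64.1, 74.3]), 'ang': np.float32(0.729), 'cen': array([618.3, -97.7])} [612.9 -86.4]
white [631.  76.] {'rc': array([ 441.5, -299.3]), 'size': array([18.3, 37.5]), 'ang': np.float32(2.288), 'cen': array([ 437.8, -297.7])} [ 437.5 -302.8]
white [618.  65.] {'rc': array([ 452. , -299.4]), 'size': array([33.9, 96.9]), 'ang': np.float32(2.288), 'cen': array([ 457.1, -306.5])} [ 443.7 -306.6]
white [477.  58.] {'rc': array([ 552., -252.]), 'size': array([34.2, 90.3]), 'ang': np.float32(2.028), 'cen': array([ 555.8, -254.4])} [ 558.7 -248.8]
white [425.  64.] {'rc': array([ 587.2, -235.6]), 'size': array([40.3, 87.7]), 'ang': np.float32(2.04), 'cen': array([ 587.8, -223.9])} [ 587.5 -235.5]
white [387.  57.] {'rc': array([ 623.3, -215.5]), 'size': array([34.5, 90.9]), 'ang': np.float32(2.041), 'cen': array([ 623. , -220.4])} [ 616.7 -218.9]
white [27. 72.] {'rc': array([880., -77.]), 'size': array([ 21.4, 128.5]), 'ang': np.float32(1.567), 'cen': array([875.9, -76.2])} [870.2 -77. ]
red [250. 342.] {'rc': array([614.3,  69. ]), 'size': array([76.9, 78.3]), 'ang': np.float32(2.015), 'cen': array([614.3,  69.4])} [614.4  69.5]
red [320. 221.] {'rc': array([607.9, -75.9]), 'size': array([48., 54.]), 'ang': np.float32(2.039), 'cen': array([607.7, -76.1])} [608.  -76.1]
t 26.1 pos [611.3 -87.6 198. ] phi -1.102 q1,q6 [0.12 0.35]
roll -0.000  shift -0.0007 -0.0004 0.1800
```

arm_command --steps '[-0.0001, -0.001, 0.04, 0, 0, 0, 0.04, 0, 0, 0, 0.04, 0, 0, 0, 0.033, 0, 0, 0, 0.02, 0, 0, 0, 0.008, 0, 0, 0, 0, 0]'

```text
clock: 26.98
position: [612.5, -87.2, 17.7]
ee_rot: [0.852, -0.524, -0.0, 0.0]
contact_force: [-0.6, -0.2, -0.4]
gripper_width: 85.6
grasp_force: 0.0
```

arm_command --steps '[0, 0, 0, 0, 0, 0, 0, 0, 0, 0, 0, 0, 0, 0, 0, 0, 0, 0, 0, 0, 0, 0, 0, 0]' --grip 0.0

```text
clock: 27.72
position: [613.1, -86.5, 19.1]
ee_rot: [0.852, -0.523, 0.001, -0.0]
contact_force: [-1.8, 0.5, 5.2]
gripper_width: 40.7
grasp_force: 61.7
```

arm_command --steps '[0, 0, -0.02, 0, 0, 0, -0.04, 0, 0, 0, -0.04, 0, 0, 0, -0.04, 0, 0, 0, 0, 0, 0, 0, 0, 0]'

```text
clock: 28.48
position: [610.8, -86.2, 155.3]
ee_rot: [0.852, -0.524, -0.002, 0.001]
contact_force: [0.1, -0.1, -6.0]
gripper_width: 40.9
grasp_force: 61.7
```

```bash
python3 - <<'E'
from h import *
goto(614,69.3,80,-1.102)
E
```

```text
t 28.48 pos [610.8 -86.2 155.3] phi -1.103 q1,q6 [0.12 0.35]
roll -0.001  shift -0.1373 -0.0731 0.0753
```

arm_command --steps '[-0.0343, -0.0183, 0, 0, -0.0343, -0.0183, 0, 0, -0.0343, -0.0183, 0, 0, -0.0344, -0.0182, 0, 0, 0, 0, 0.04, 0, 0, 0, 0.037, 0, 0, 0, 0, 0, 0, 0, 0, 0]'

```text
clock: 29.48
position: [616.3, 68.9, 80.9]
ee_rot: [0.852, -0.523, 0.0, 0.0]
contact_force: [-0.0, -0.1, -4.6]
gripper_width: 41.0
grasp_force: 61.8
```

```bash
python3 - <<'E'
from h import *
goto(614,69.3,23,-1.102)
E
```

```text
t 29.48 pos [616.3  68.9  80.9] phi -1.101 q1,q6 [0.37 0.1 ]
roll 0.001  shift -0.0014 0.0019 0.0579
```

arm_command --steps '[-0.0011, 0.0014, 0.02, 0, 0, 0, 0.02, 0, 0, 0, 0.01, 0, 0, 0, 0.004, 0, 0, 0, 0.0035, 0, 0, 0, 0, 0, 0, 0, 0, 0]'

```text
clock: 30.35
position: [614.4, 69.5, 23.9]
ee_rot: [0.852, -0.523, 0.0, -0.0]
contact_force: [1.1, 0.2, -5.4]
gripper_width: 41.0
grasp_force: 62.0
```

```bash
python3 - <<'E'
from h import *
goto(614,69.3,23,-1.102)
E
```

```text
t 30.35 pos [614.4  69.5  23.9] phi -1.102 q1,q6 [0.37 0.09]
roll 0.000  shift -0.0000 0.0005 0.0009
```

arm_command --steps '[0, 0.0002, 0.0012, 0, 0, 0, 0, 0, 0, 0, 0, 0]'

```text
clock: 30.72
position: [614.4, 69.4, 23.1]
ee_rot: [0.852, -0.523, 0.0, -0.0]
contact_force: [-0.5, 0.6, 2.1]
gripper_width: 40.9
grasp_force: 62.7
```

arm_command --steps '[0, 0, 0, 0, 0, 0, 0, 0, 0, 0, 0, 0, 0, 0, 0, 0]' --grip 0.0854

```text
clock: 31.22
position: [614.0, 69.3, 22.2]
ee_rot: [0.852, -0.523, 0.0, -0.0]
contact_force: [-0.7, 0.4, -0.1]
gripper_width: 85.3
grasp_force: 0.0
```

arm_command --steps '[0, 0, -0.02, 0, 0, 0, -0.04, 0, 0, 0, -0.04, 0, 0, 0, -0.04, 0, 0, 0, -0.036, 0, 0, 0, 0, 0, 0, 0, 0, 0]'

```text
clock: 32.1
position: [613.3, 69.2, 197.5]
ee_rot: [0.852, -0.524, -0.001, 0.0]
contact_force: [0.6, 0.2, -0.9]
gripper_width: 85.1
grasp_force: 0.0
```

```bash
python3 - <<'E'
from h import *
im=get_image("wrist"); cv2.imwrite("pics/w10.png",im[...,::-1])
E
```

```text
(no output)
```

View pics/w10.png

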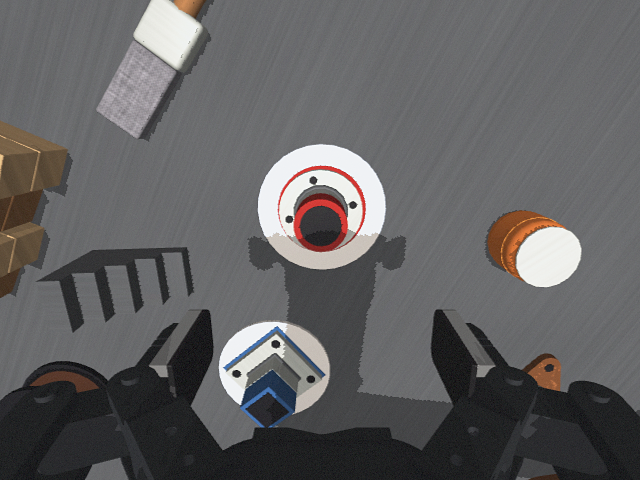

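The round part is centred, with an even red rim around (321,207). All four are upright and the tin is standing at (535,250), so I'm handing in.

```bash
python3 -c "
from bench import *
print(job_done())"
```

```text
the job is handed in; nothing more can be done
None
```

All four weldments stand upright on their matching pads, centred, turned to match and released; the tin was left standing untouched, and the job was handed in at about 32 s.

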